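# Crack the curing box to vent

### The job

The lacquered toy wheels in the wooden curing box have to vent. Swing both brass catches outward until they are well clear of the lid, pull the lid by its steel handle until its sticky rubber seal lets go, and hold it open about 30 mm at the front edge. Finish while still holding the handle; never let the lid come up wider than 60 mm, or dust settles on the tacky lacquer, and leave the other things on the bench where they are.

Things in the scene. Friction and masses are not known exactly. Their poses are not given: they have to be found in the camera images.
- curing_box: Light wooden chest on rubber feet, 180 x 250 x 100 mm, fixed to the bench; origin at the centre of its underside, +x of its frame points to its back (hinge side), +y to its left, z up. Its lid is hinged at the back; on the front face are two dark wooden blocks, 85 mm left and right of the middle, each carrying a brass catch.
- lid_angle (a joint): Opening angle of the lid in rad: 0 shut, grows as its front edge rises (front gap in mm = 180 x sin of the angle; 30 mm is 0.167, 60 mm is 0.34). The lid: wooden frame with a sunk panel, 180 x 250 x 12 mm, about 0.45 kg, its top 115 mm above the bench when shut. It falls if let go. A catch lying over it blocks it.
- seal_lip: Springy black rubber lip, 204 mm long, inside the top of the box's front wall; a bead under the lid's front edge is caught below it. At the handle this first takes roughly 12 to 20 N straight up; the force falls off after about 5 mm of lift, the seal lets go at about 0.05 rad of lid angle, and from then the lid weighs only about 2 to 4 N at the handle.
- lid_hinge (a point): Point in the middle of the lid's hinge line, at the back top edge of the box, 103 mm above the bench; the hinge line runs along the box's y axis.
- lid_front (a point): Middle of the lower front edge of the lid, 180 mm in front of the hinge line; 103 mm above the bench when shut.
- lid: The lid with its steel bow handle, which stands on the lid near its front edge; origin in the middle of the hinge line, axes as the box's when shut (x to the back, z up).
- handle_grip (a point): Middle of the handle's straight round bar: 12 mm thick, 72 mm long along the box's y axis, its centre 34 mm above the lid's top (149 mm above the bench when shut) and 158 mm in front of the hinge line.
- catch_left (a joint): Swing angle of the left catch in rad about its upright pivot: 0 = the arm points straight back over the lid, grows as it swings outward to the box's left (+y); stop at 1.75. Clear of the lid from about 1.3; starts between 0 and 0.3. A little friction keeps it where it is left.
- catch_left_knob (a point): Left catch: point on the axis of its upright black knob (18 mm thick, 32 mm tall, its top 161 mm above the bench), 147 mm above the bench, 50 mm from the pivot. The brass arm below the knob is 14 mm wide, its top 123 mm above the bench.
- catch_left_pivot (a point): Point on the left catch's upright pivot axis, at the same height as the knob point; the pivot stands 22 mm in front of the lid's front edge.
- catch_right (a joint): Swing angle of the right catch: as the left one, mirrored; grows as it swings outward to the box's right (-y).
- catch_right_knob (a point): Right catch: point on the axis of its upright black knob, as for the left one.
- catch_right_pivot (a point): Point on the right catch's upright pivot axis, as for the left one.
- tin: Bystander: green and white lacquer tin, 75 mm across, 80 mm tall, standing just right of the box; origin at the centre of its underside.
- brush: Bystander: flat brush, the one nearest the tin, 45 x 174 x 13 mm, lying beyond the tin; origin at the centre of its underside.
- masking_tape: Bystander: roll of masking tape lying flat, 102 mm across, 25 mm high; origin at the centre of its underside.
- pencil: Bystander: red pencil, 178 mm long, 8 mm thick, lying in front of the box; origin at the centre of its underside.
- tape_measure: Bystander: yellow tape measure, 34 x 82 x 64 mm, left in front of the box; origin at the centre of its underside.

How it is judged (in metres and radians):
On the way, in this order (a step that is already met when the one before it is completed fails the run):
1. both catches swung clear while the lid is still shut (value of joint each of catch_left, catch_right above 1.3 rad and value of joint lid_angle below 0.03 rad), for 0.2 s.
2. the lid pulled free of its seal with the fingers on its handle, the catches clear (value of joint each of catch_left, catch_right above 1.3 rad and value of joint lid_angle above 0.07 rad and contact force between the fingers and lid above 1 N and distance between the grasp point and handle_grip below 0.06 m), for 0.2 s.
At the end, for the whole second after the job is handed in: The fingers hold the lid's handle (contact over 1 N, grasp point within 60 mm of the middle of its bar) with the lid still and open 0.105 to 0.235 rad (about 19 to 42 mm at the front edge), both catches past 1.3 rad, and no bystander more than 30 mm from where it stood (value of joint each of catch_left, catch_right above 1.3 rad and value of joint lid_angle between 0.105 and 0.235 rad and velocity of joint lid_angle between -0.05 and 0.05 rad/s and contact force between the fingers and lid above 1 N and distance between the grasp point and handle_grip below 0.06 m and distance of each of tin, brush, masking_tape, pencil, tape_measure from where it was at the start of the episode below 0.03 m); the arm keeps its last pose, push and grip.
It fails at once if lid opened wider than 60 mm at the front edge (0.34 rad) (value of joint lid_angle above 0.34 rad).
It fails at once if a bystander moved by more than 30 mm (distance of any of tin, brush, masking_tape, pencil, tape_measure from where it was at the start of the episode above 0.03 m).
It also fails if it takes over 58 s, if anything falls off the work surface, if the arm or the gripper's body presses on something with over 40 N, if the wrist force passes 120 N, or if a joint passes its speed limit or range.

### The arm

A 6-joint arm with a two-finger parallel gripper is mounted at the origin on a cart in front of the work surface, level with it; the furniture and walls round the work are solid. World frame = base frame: x ahead of the robot, y to its left, z up, the work surface at z = 0. Lengths are in m, angles in degrees, forces in N, time in s.
With the tool pointing down it reaches from about 0.4 to 0.825 m from the base axis. Payload 7 kg.
Tool frame: the origin (TCP) lies midway between the tips of the shut fingers; the grasp point (between the pads) lies r.hold_point_z behind it (r.hold_point_z is the distance from the TCP to the grasp point, in m); z points along the fingers, x is the direction in which the jaws open and shut, and the axes are right-handed (so a half turn about z gives the same grasp; the last joint's range is limited). The gripper opens to 88 mm and grips with 3 to 60 N. Pads are 19 mm wide; open, the fingers measure 130 mm over their backs; the gripper's body (78 mm by 193 mm) begins 47 mm behind the grasp point.
Start: joints at [-50.415, 20.546, 0.682, 0, -70.136, -16.507], TCP at [0.265, -0.621, 0.202] pointing down, gripper open.
Joint ranges: [-176.03, 176.03], [-82.01, 121.73], [-58.28, 71.71], [-173.87, 95.51], [-174.79, -0.11], [-173.66, 173.66]. Speed limits (degrees/s): [136.94, 136.94, 172.46, 180, 180, 180].

### API

Orientations are given as [roll, pitch, yaw] about the fixed x, y, z axes, in that order (R = Rz(yaw) Ry(pitch) Rx(roll)).
In Python, from plant import get_state, viewer, close_job, r gives the robot as it stands.
- The arm moves only by the tool apply_moves, never from a script. Its argument "plan" is a list of rows, each a list of 3 entries, a list of its own where there are three numbers: the closure in counts, from 0 (fully open) to 255 (shut), then the shift along the tool's x, y, z in units of 50 mm (1.0 is 50 mm), then the turn about the tool's z in units of 6 degrees (1.0 is 6 degrees). A call has 1 to 12 rows; each row shifts and turns the commanded pose from where the row before left it, along the tool's axes as they then stand; what a row does not reach is not made up. A row lasts 1/8 s, in which the tool goes at most 62.5 mm and 10.7 degrees, less where a joint would pass 70% of its speed; a pose out of reach is approached as far as the arm can. A call is refused whole if a number of a shift passes 1 or a number of a turn 1, either way. A call with a gripper value outside its range is refused whole. The fingers move at their own pace and stop on an object; "squeeze" is the grip in N (left out, the last holds). Time passes only in rows, so rows that do not move let the fingers close. It gives the time, the measured TCP pose, the force and the opening at its end, in the units of the state.
- get_state(): the state, without advancing time (a new reading comes with each control period).
- viewer.capture(name): name is "side" or "top" or "wrist"; returns a dict with "frame" (480x640x3 uint8, blue, green, red), "K" (3x3 intrinsics, pixels), "R" (3x3) and "t" (3): a world point X has camera coordinates R X + t; the wrist camera has in their place "mount" (4x4, takes a point from camera to tool coordinates, whose origin is the TCP and whose axes are the tool frame's). Camera axes: x right, y down, z forward; pixel columns grow to the right and rows downward; lengths in m; the calibration is good to about 2 mm. A picture is of the moment at which its call begins: read the wrist's pose just before it. There is no depth.
- close_job(): hands the job in, once; it reports no verdict.
The state is a dict: "time_s": time; "joints": joint angles; "qd": joint speeds; "joint_torque": joint torques, N m; "tcp_pos": TCP position; "eef_rot": TCP orientation; "contact_force": force on the tool from outside, world axes, zero at the start; "moment": the same for the moment, N m; "gripper_width": finger opening in m.
Only numpy, scipy, OpenCV 4.12 (cv2) and the standard library are available. Lean on these libraries where they do the work, as an engineer would, in place of code of your own. Each camera call takes 0.05 s, during which the arm holds its last target.

## Working session

There is one attempt and no reset: what is moved stays moved. The work goes in short steps, Python scripts to look and compute and a tool call to move; the robot and the scene stay as the last step left them, time stands still between calls to the robot, and variables do not carry over. Pictures are saved under pics/ and viewed, and the job is handed in when it is done.

Besides the shell and the picture viewer there is one more tool, called after "Call:" by a JSON object that holds its "op" and its "data". apply_moves: Moves the arm, as the interface text tells. Its arguments: {"type":"object","properties":{"plan":{"type":"array","items":{"type":"array"}},"squeeze":{"type":"number"}},"required":["plan"]}

```bash
ls; mkdir -p pics
python3 - <<'E'
from plant import get_state, viewer, r
import cv2,pickle
print(get_state()); print(r.hold_point_z)
d={}
for n in ("side","top","wrist"):
    c=viewer.capture(n); d[n]=c; cv2.imwrite(f"pics/{n}0.png",c["frame"])
    print(n,{k:v for k,v in c.items() if k!="frame"})
pickle.dump(d,open("c0.pkl","wb"))
E
```

```text
pics
{'time_s': 0.0, 'joints': array([-5.04164124e+01,  2.05896392e+01,  6.32643426e-01, -2.17460709e-02,
       -7.01345766e+01, -1.65081944e+01]), 'qd': array([ 0.06614554, -0.00167954, -0.01573254, -0.02663147,  0.01836659,
       -0.05966941]), 'joint_torque': array([ 4.52547274e-04, -5.82719135e+01,  2.93052649e+01,  6.99710011e+00,
        6.86355546e-03, -1.64143175e-04]), 'tcp_pos': array([ 0.26434384, -0.62050041,  0.20082928]), 'eef_rot': array([-1.79993577e+02, -9.36070712e-02,  1.13067982e+02]), 'contact_force': array([ 0.24713477,  0.48188662, -0.05681863]), 'moment': array([0.01942049, 0.02780273, 0.05281123]), 'gripper_width': 0.08741917939232224}
0.0188
side {'K': array([[441.10815295,   0.        , 317.66600016],
       [  0.        , 441.10815295, 242.98967538],
       [  0.        ,   0.        ,   1.        ]]), 'R': array([[-0.96799821, -0.2509341 ,  0.00339666],
       [-0.16472868,  0.62512671, -0.76294237],
       [ 0.18932492, -0.73908638, -0.64645758]]), 't': array([0.50990899, 0.130056  , 0.95226697])}
top {'K': array([[441.42277987,   0.        , 323.8841485 ],
       [  0.        , 441.42277987, 235.74978344],
       [  0.        ,   0.        ,   1.        ]]), 'R': array([[ 0.0288739 , -0.99953972,  0.00930805],
       [-0.98535548, -0.03002722, -0.167848  ],
       [ 0.16805023, -0.00432532, -0.98576894]]), 't': array([0.07480555, 0.5534311 , 0.96709943])}
wrist {'K': array([[399.9504798 ,   0.        , 315.40818182],
       [  0.        , 399.9504798 , 240.03037481],
       [  0.        ,   0.        ,   1.        ]]), 'mount': array([[ 9.99998366e-01, -7.04227846e-04, -1.66517572e-03,
        -3.53324708e-04],
       [ 1.17158872e-03,  9.53885300e-01,  3.00169054e-01,
        -8.16727232e-02],
       [ 1.37699923e-03, -3.00170515e-01,  9.53884566e-01,
        -1.83953971e-01],
       [ 0.00000000e+00,  0.00000000e+00,  0.00000000e+00,
         1.00000000e+00]])}
```

View pics/top0.png

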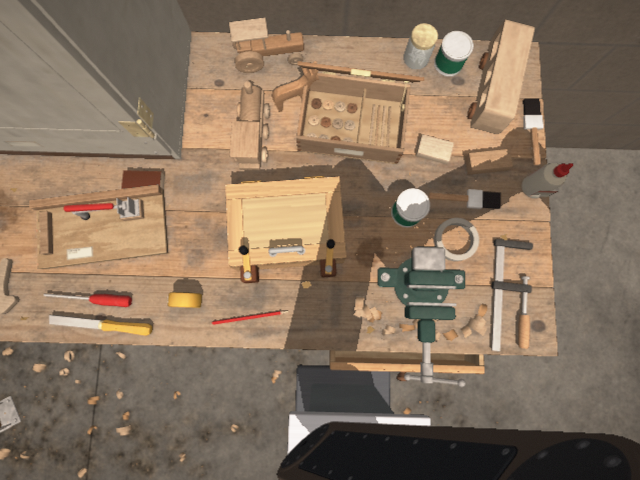

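View pics/side0.png

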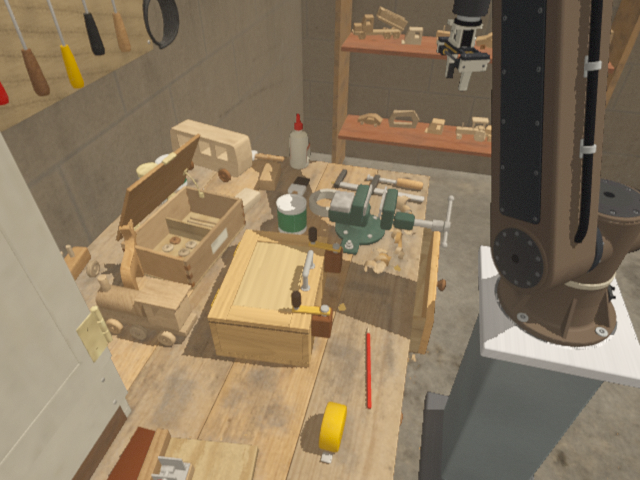

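The top view shows the box with its front towards the robot. The handle is near (287,250), the catch knobs near (244,251) and (330,244), and the tin at (410,207). I'll enlarge both views to measure.

Run:
```python
import cv2
a=cv2.imread("pics/top0.png")[165:295,215:365]; cv2.imwrite("pics/topz.png",cv2.resize(a,None,fx=5,fy=4.6,interpolation=cv2.INTER_CUBIC)[:598,:750])
a=cv2.imread("pics/side0.png")[215:365,205:365]; cv2.imwrite("pics/sidez.png",cv2.resize(a,None,fx=4,fy=4,interpolation=cv2.INTER_CUBIC))
```

```text
(no output)
```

View pics/topz.png

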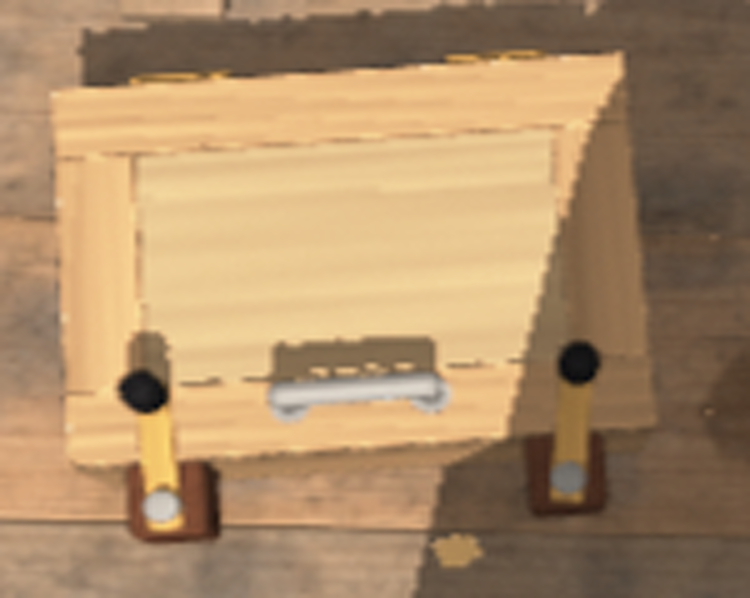

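View pics/sidez.png

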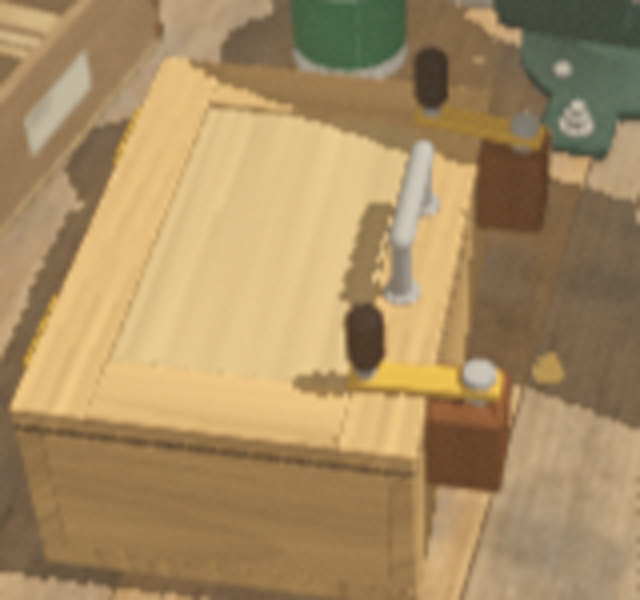

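```bash
cat > h.py <<'E'
import numpy as np,pickle
from scipy.optimize import least_squares
d=pickle.load(open("c0.pkl","rb"))
def proj(n,X):
    c=d[n]; p=c["K"]@(c["R"]@X+c["t"]); return p[:2]/p[2]
def ray(n,uv,z):
    c=d[n]; v=c["R"].T@np.linalg.inv(c["K"])@np.r_[uv,1]; o=-c["R"].T@c["t"]
    return o+v*(z-o[2])/v[2]
def b2w(p,X):
    c,s=np.cos(p[2]),np.sin(p[2]); return np.array([p[0]+c*X[0]-s*X[1],p[1]+s*X[0]+c*X[1],X[2]])
def piv(s,z): return np.array([-.112,s*.085,z])
def knob(s,q,z): return np.array([-.112+.05*np.cos(q),s*(.085+.05*np.sin(q)),z])
E
python3 - <<'E'
from h import *
T=lambda u,v:np.array([u/5+215-.4,v/4.6+165-.4]); S=lambda u,v:np.array([u/4+205-.4,v/4+215-.4])
obs=[("top",T(53,92),lambda p:(.09,.125,.115)),("top",T(624,53),lambda p:(.09,-.125,.115)),
("top",T(70,466),lambda p:(-.09,.125,.115)),("top",T(655,427),lambda p:(-.09,-.125,.115)),
("top",T(358,391),lambda p:(-.068,0,.149)),("side",S(413,193),lambda p:(-.068,0,.149)),
("side",S(12,408),lambda p:(.09,.125,.115)),("side",S(172,57),lambda p:(.09,-.125,.115)),("side",S(417,458),lambda p:(-.09,.125,.115)),
("top",T(161,503),lambda p:piv(1,.128)),("top",T(569,476),lambda p:piv(-1,.128)),
("side",S(479,372),lambda p:piv(1,.128)),("side",S(525,123),lambda p:piv(-1,.128)),
("top",T(143,390),lambda p:knob(1,p[3],.15)),("top",T(579,362),lambda p:knob(-1,p[4],.15)),
("side",S(366,340),lambda p:knob(1,p[3],.145)),("side",S(431,79),lambda p:knob(-1,p[4],.145))]
f=lambda p:np.concatenate([proj(n,b2w(p,np.array(g(p))))-uv for n,uv,g in obs])
s=least_squares(f,[.6,.05,0,.1,.1],loss="soft_l1"); p=s.x
print(p,np.degrees(p[2])); print(f(p).reshape(-1,2).round(1).tolist())
pickle.dump(p,open("box.pkl","wb"))
for nm,X in [("grip",(-.068,0,.149)),("kL",knob(1,p[3],.147)),("kR",knob(-1,p[4],.147)),("pL",piv(1,.147)),("pR",piv(-1,.147))]: print(nm,b2w(p,np.array(X)).round(4))
for nm,uv,z in [("tin",(411,203),.08),("tape",(458,240),.025),("brush",(484,199),.013),("measure",(185,300),.06),("penL",(214,323),0.004),("penR",(285,312),.004),("vise",(428,258),.12)]: print(nm,ray("top",uv,z).round(3))
E
```

```text
[0.57045506 0.1755454  0.10424277 0.05266828 0.13636905] 5.972670750158006
[[0.2, -0.6], [0.4, -0.1], [0.0, 0.3], [1.0, 0.1], [-0.2, -0.2], [-0.1, 0.9], [-0.5, 0.1], [-1.7, 0.1], [-0.3, 0.0], [0.3, 0.8], [0.4, 0.6], [0.3, 0.3], [0.2, 0.1], [-0.3, 0.2], [0.0, 0.1], [-0.1, -0.4], [0.2, 0.2]]
grip [0.5028 0.1685 0.149 ]
kL [0.4996 0.2562 0.147 ]
kR [0.5179 0.0777 0.147 ]
pL [0.4502 0.2484 0.147 ]
pR [0.4679 0.0794 0.147 ]
tin [ 0.626 -0.103  0.08 ]
tape [ 0.554 -0.224  0.025]
brush [ 0.658 -0.293  0.013]
measure [0.396 0.393 0.06 ]
penL [0.346 0.339 0.004]
penR [0.376 0.176 0.004]
vise [ 0.497 -0.13   0.12 ]
```

The fit residuals are under 1 px almost everywhere. Before I work near the right catch I need the vise's height.

Run:
```python
import cv2
a=cv2.imread("pics/top0.png")[190:350,340:480]; b=cv2.imread("pics/side0.png")[165:265,270:410]
a=cv2.resize(a,(400,457),interpolation=cv2.INTER_CUBIC); b=cv2.resize(b,(400,286),interpolation=cv2.INTER_CUBIC)
import numpy as np
o=np.zeros((457,800,3),np.uint8); o[:,:400]=a; o[:286,400:]=b
cv2.imwrite("pics/vise.png",o)
```

```text
(no output)
```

View pics/vise.png

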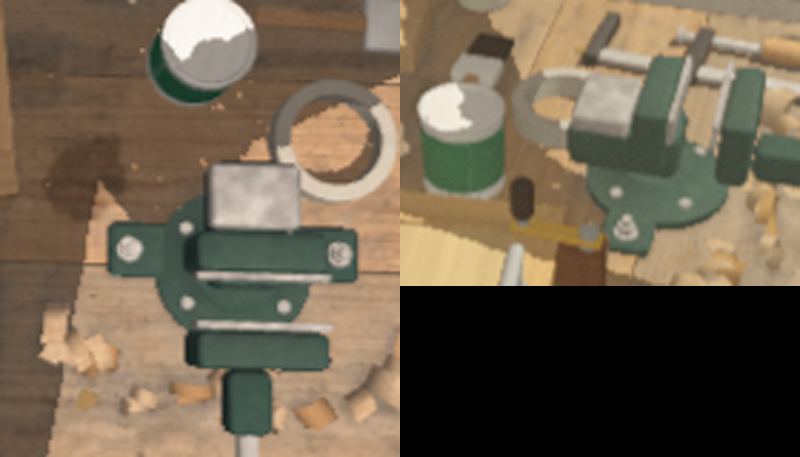

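Run:
```python
from h import *
for z in (.08,.1,.12,.14,.16):
    X=ray("top",(408.6,271.2),z); u=proj("side",X); print(z,X.round(3),((u-[270,165])*2.857+[400,0]).round())
p=pickle.load(open("box.pkl","rb"))
for s,q in((1,1.5),(-1,1.5)): print(b2w(p,knob(s,q,.147)).round(3))
```

```text
0.08 [ 0.472 -0.097  0.08 ] [628. 141.]
0.1 [ 0.47  -0.093  0.1  ] [631. 124.]
0.12 [ 0.468 -0.089  0.12 ] [633. 108.]
0.14 [ 0.466 -0.085  0.14 ] [636.  90.]
0.16 [ 0.465 -0.081  0.16 ] [639.  72.]
[0.449 0.298 0.147]
[0.477 0.03  0.147]
```

Call:
{"op": "apply_moves", "data": {"plan": [[0,[0.3,0.3,-0.9]],[0,[0.7,0.7,-0.5]]]}}

```text
invalid input
```

Call:
{"op": "apply_moves", "data": {"plan": [[0,[0.3,0.3,-0.9],0],[0,[0.7,0.7,-0.5],0],[150,[0.8,0.75,0],0],[150,[0.8,0.75,0],0],[150,[0.8,0.75,0],0],[150,[0.8,0.75,0],0],[150,[0.8,0.75,0],0],[150,[0.8,0.75,0],0],[150,[0.8,0.75,0],0],[150,[0.8,0.75,0],0],[150,[0.8,0.75,0],0],[150,[0.8,0.75,0],-1]]}}

```text
time_s: 1.65
tcp_pos: [0.4793, -0.0385, 0.2719]
eef_rot: [180.0, 0.0, 119.2]
contact_force: [1.0, -0.5, 0.6]
gripper_width: 0.0363
```

Run:
```python
from plant import get_state
s=get_state(); print({k:s[k] for k in("time_s","joints","tcp_pos","eef_rot","gripper_width","contact_force")})
```

```text
{'time_s': 1.65, 'joints': array([ 1.89085028e+01, -5.21731430e-01, -1.62445251e+01, -1.82676527e-03,
       -7.42526974e+01, -7.97002918e+01]), 'tcp_pos': array([ 0.47930217, -0.03854608,  0.2719003 ]), 'eef_rot': array([1.79975572e+02, 2.65205205e-03, 1.19207715e+02]), 'gripper_width': 0.036271338409213746, 'contact_force': array([ 1.01174113, -0.48435574,  0.62320557])}
```

Call:
{"op": "apply_moves", "data": {"plan": [[150,[0.55,0.6,0],0],[150,[0.55,0.6,0],0],[150,[0.55,0.6,0],-1],[150,[0,0,0],-1],[150,[0,0,0],-1],[150,[0,0,0],-1],[150,[0,0,0],-1],[150,[0,0,0],-1],[150,[0,0,0],-1],[150,[0,0,0],-1],[150,[0,0,0],-1],[150,[0,0,0],-1]]}}

```text
time_s: 3.15
tcp_pos: [0.5175, 0.0754, 0.2715]
eef_rot: [-180.0, -0.0, 179.3]
contact_force: [-1.2, -0.6, -0.7]
gripper_width: 0.0358
```

Call:
{"op": "apply_moves", "data": {"plan": [[150,[0,0,0],-1],[150,[0,0,0],-1],[150,[0,0,0],-1],[150,[0,0,0],-1],[150,[0,0,0],-1],[150,[0,0,0],-1],[150,[0,0,0],-1],[150,[0,0,0],-1],[150,[0,0,0],-1],[150,[0,0,0],-1],[150,[0,0,0],-1],[150,[0,0,0],-1]]}}

```text
time_s: 4.65
tcp_pos: [0.5175, 0.0754, 0.2715]
eef_rot: [180.0, -0.0, -108.7]
contact_force: [0.1, -0.4, 0.2]
gripper_width: 0.036
```

Call:
{"op": "apply_moves", "data": {"plan": [[150,[0,0,0],-1],[150,[0,0,0],-1],[150,[0,0,0],-0.8],[150,[0,0,0],0]]}}

```text
time_s: 5.15
tcp_pos: [0.5175, 0.0754, 0.2716]
eef_rot: [180.0, -0.0, -92.2]
contact_force: [0.3, 0.6, 0.2]
gripper_width: 0.0363
```

```bash
cat >> h.py <<'E'
def tool(target, q):  # remaining shift in tool axes, mm
    import plant
    s=plant.get_state(); y=np.radians(s["eef_rot"][2]); c,sn=np.cos(y),np.sin(y)
    e=np.array(target)-s["tcp_pos"]
    print("t",s["time_s"],"tcp",s["tcp_pos"].round(4),"rot",s["eef_rot"].round(2),"F",s["contact_force"].round(1),"w",round(s["gripper_width"],4),"q",s["joints"].round(1))
    print("units x,y,z:",(np.array([c*e[0]+sn*e[1],sn*e[0]-c*e[1],-e[2]])/.05).round(3),"turn",round(-((q-s["eef_rot"][2]+180)%360-180)/6,3))
E
python3 - <<'E'
from h import *
tool([.5179,.0777,.132],268.2)
from plant import viewer; import cv2
c=viewer.capture("wrist"); cv2.imwrite("pics/w1.png",c["frame"])
E
```

```text
t 5.15 tcp [0.5175 0.0754 0.2716] rot [ 1.7998e+02 -1.0000e-02 -9.2160e+01] F [0.3 0.6 0.2] w 0.0363 q [ 29.8   3.8 -11.8  -0.  -74.4  58. ]
units x,y,z: [-0.046 -0.005  2.791] turn -0.059
```

View pics/w1.png

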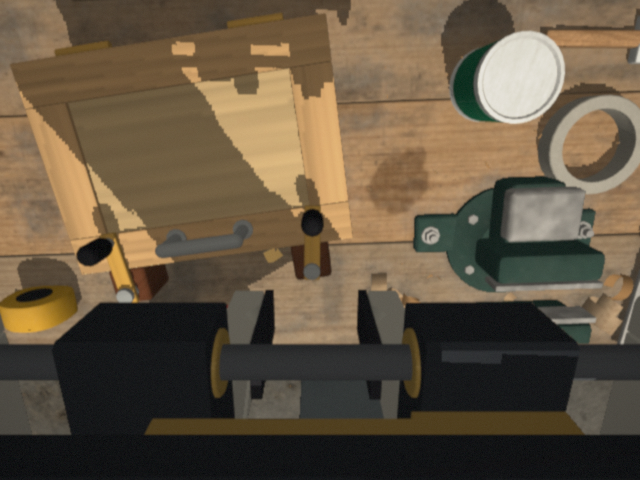

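The wrist view shows the right knob at (312,222), with its column centred between the fingers. I'll check this against the model using the wrist calibration.

```bash
cat >> h.py <<'E'
def wproj(cap,st,X):
    from scipy.spatial.transform import Rotation as Ro
    T=np.eye(4); T[:3,:3]=Ro.from_euler("xyz",st["eef_rot"],degrees=True).as_matrix(); T[:3,3]=st["tcp_pos"]
    pc=np.linalg.inv(T@cap["mount"])@np.r_[X,1]; u=cap["K"]@pc[:3]; return u[:2]/u[2]
E
python3 - <<'E'
from h import *; from plant import get_state,viewer
st=get_state(); c=viewer.capture("wrist"); p=pickle.load(open("box.pkl","rb"))
for n,X in (("kR",knob(-1,p[4],.161)),("kL",knob(1,p[3],.161)),("pR",piv(-1,.128)),("pL",piv(1,.128)),("grip",np.array([-.068,0,.149]))): print(n,wproj(c,st,b2w(p,X)).round(0))
E
```

```text
kR [312. 226.]
kL [ 85. 258.]
pR [312. 271.]
pL [125. 296.]
grip [200. 245.]
```

The wrist, top and side views agree within a few pixels, so I'll descend around the right knob.

Call:
{"op": "apply_moves", "data": {"plan": [[150,[-0.045,0,0.7],0],[150,[0,0,0.7],0],[150,[0,0,0.6],0],[150,[0,0,0.5],0],[150,[0,0,0.25],0],[150,[0,0,0],0],[190,[0,0,0],0],[255,[0,0,0],0],[255,[0,0,0],0],[255,[0,0,0],0]], "squeeze": 10}}

```text
time_s: 6.5
tcp_pos: [0.5186, 0.0779, 0.1354]
eef_rot: [-179.9, 0.0, -92.1]
contact_force: [-1.3, -0.1, 8.7]
gripper_width: 0.0031
```

Run:
```python
from h import *
tool([.5179,.0777,.132],268.2)
```

```text
t 6.5 tcp [0.5186 0.0779 0.1354] rot [-1.7989e+02  3.0000e-02 -9.2100e+01] F [-1.3 -0.1  8.7] w 0.0031 q [ 30.    9.5 -23.7   0.  -56.7  57.9]
units x,y,z: [0.005 0.014 0.069] turn -0.049
```

The width of 3 mm and the 8.7 N upward push don't match a gripped 18 mm knob, so I'll look.

Run:
```python
from plant import viewer,get_state; import cv2,numpy as np
c=viewer.capture("wrist"); cv2.imwrite("pics/w2.png",c["frame"])
a=viewer.capture("side")["frame"][165:345,205:395]
b=viewer.capture("top")["frame"][165:295,215:415]
o=np.zeros((600,800,3),np.uint8); x=cv2.resize(a,(400,379)); y=cv2.resize(b,(400,260)); o[:379,:400]=x;o[:260,400:]=y
cv2.imwrite("pics/st2.png",o); print(get_state()["gripper_width"])
```

```text
0.000565591523787662
```

View pics/w2.png

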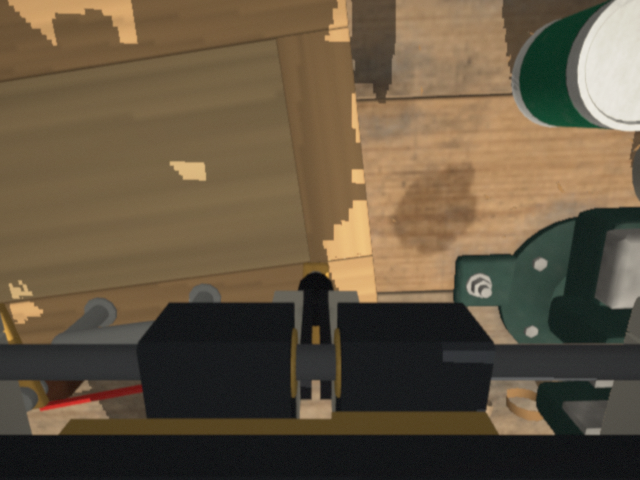

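View pics/st2.png

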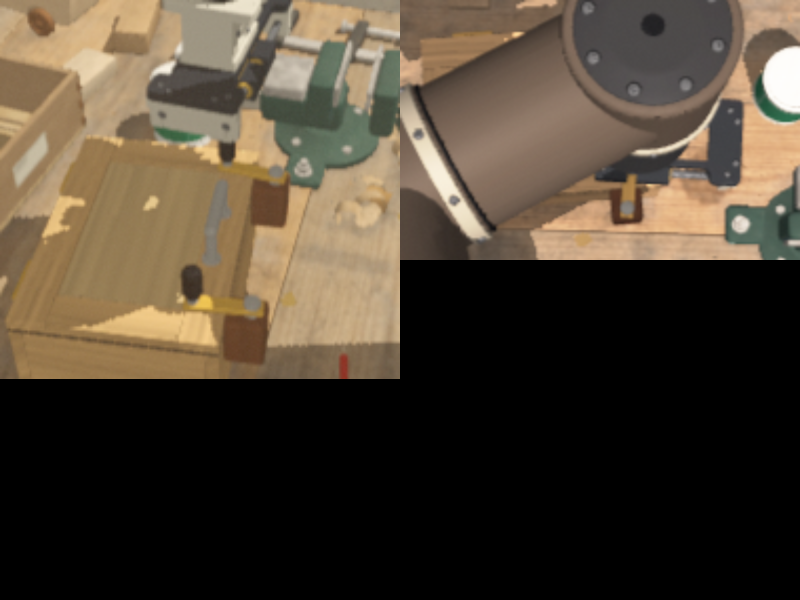

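Run:
```python
from h import *; from plant import get_state,viewer
s=get_state(); print(s["tcp_pos"],s["contact_force"],s["gripper_width"])
t=s["tcp_pos"]
for z in (0,.0188,.066): print("side",(proj("side",t+[0,0,z])-[205,165])*2.105, "wrist", wproj(viewer.capture("wrist"),s,t+[0,0,z]))
p=pickle.load(open("box.pkl","rb"))
for z in(.123,.161): X=b2w(p,knob(-1,p[4],z)); print(X,(proj("side",X)-[205,165])*2.105,wproj(viewer.capture("wrist"),s,X))
X=b2w(p,piv(-1,.128));print((proj("side",X)-[205,165])*2.105)
import cv2
cv2.imwrite("pics/sd3.png",cv2.resize(viewer.capture("side")["frame"][165:275,265:365],(700,770))[170:770])
```

```text
[0.51876442 0.07794822 0.13563762] [-2.0233881  -0.54789843  6.75421056] 0.000565591523787662
side [225.51593149 153.75080608] wrist [314.48059269 285.7980189 ]
side [225.4238353  138.69556412] wrist [314.42498399 302.61728624]
side [225.18117733  99.02753652] wrist [314.2211091  364.25238016]
[0.51788184 0.07774671 0.123     ] [226.49619307 163.66569334] [314.95559652 277.61855269]
[0.51788184 0.07774671 0.161     ] [226.33624292 133.3630545 ] [314.93712806 311.08908453]
[275.8717071 169.2546302]
```

View pics/sd3.png

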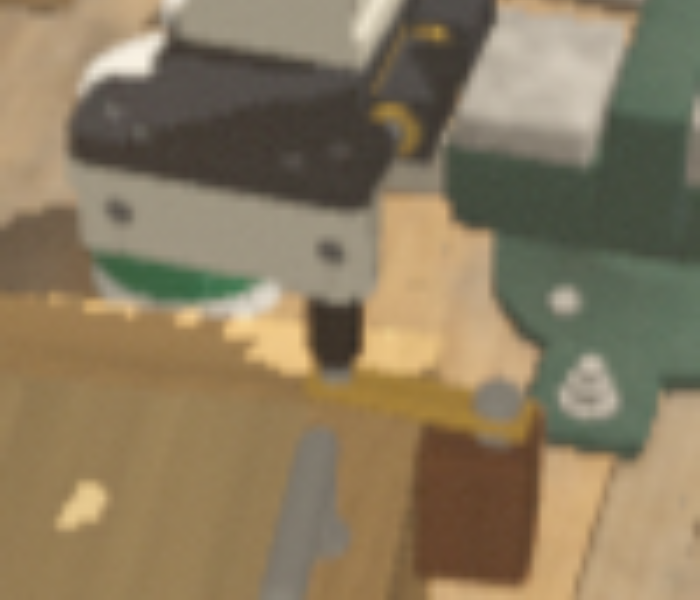

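Run:
```python
import cv2
cv2.imwrite("pics/w2z.png",cv2.resize(cv2.imread("pics/w2.png")[240:440,200:440],(720,600),interpolation=cv2.INTER_CUBIC))
cv2.imwrite("pics/s0g.png",cv2.resize(cv2.imread("pics/side0.png")[0:110,420:520],(500,550),interpolation=cv2.INTER_CUBIC))
```

```text
(no output)
```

View pics/w2z.png

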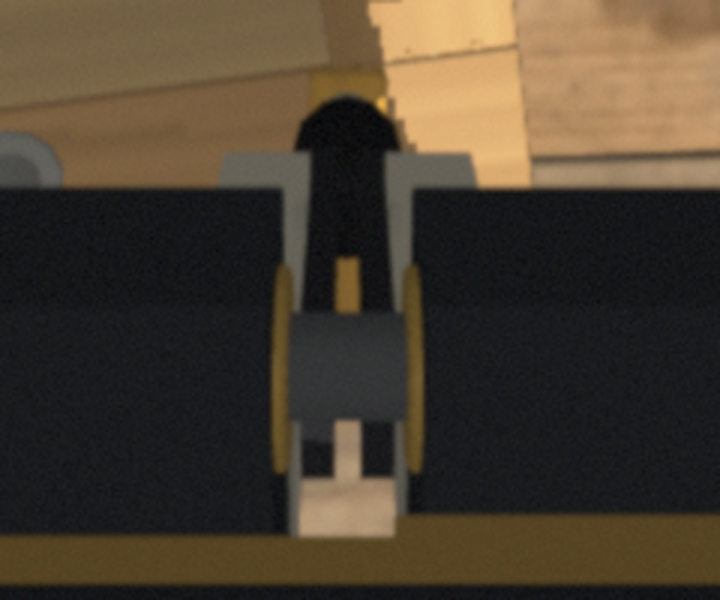

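View pics/s0g.png

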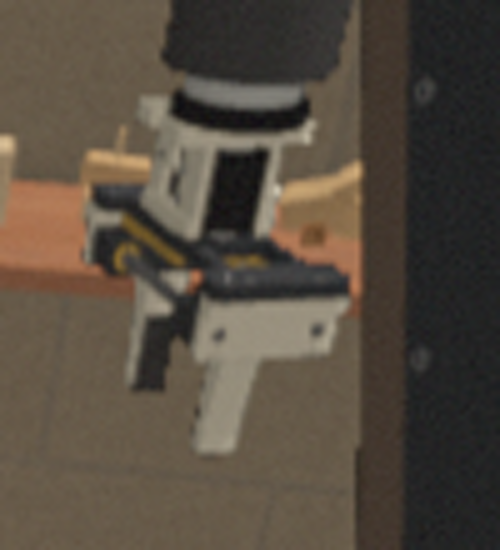

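Call:
{"op": "apply_moves", "data": {"plan": [[150,[0,0,0],0],[150,[0,0,0],0],[150,[0,0,0],0]]}}

```text
time_s: 7.32
tcp_pos: [0.5176, 0.0776, 0.1341]
eef_rot: [180.0, -0.0, -92.1]
contact_force: [0.5, 0.5, 0.0]
gripper_width: 0.0251
```

Run:
```python
from h import *; from plant import get_state,viewer
import cv2
tool([.5179,.0777,.132],268.2)
a=cv2.resize(viewer.capture("side")["frame"][165:275,265:365],(400,440)); 
b=cv2.resize(viewer.capture("wrist")["frame"][230:450,200:440],(400,367)); o=np.zeros((440,800,3),np.uint8); o[:,:400]=a;o[:367,400:]=b
cv2.imwrite("pics/o4.png",o)
```

```text
t 7.325 tcp [0.5176 0.0776 0.1341] rot [179.98  -0.   -92.13] F [0.5 0.5 0. ] w 0.0251 q [ 30.    9.6 -23.8  -0.  -56.6  57.9]
units x,y,z: [-0.002 -0.006  0.042] turn -0.055
```

View pics/o4.png

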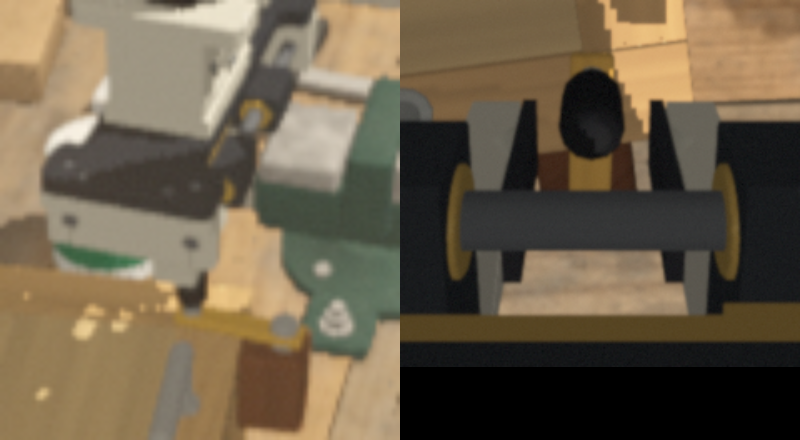

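Run:
```python
from h import *; from plant import viewer
import cv2
t=np.array([.26434,-.6205,.20083]); print(proj("side",t))
y=np.radians(113); u=np.array([np.cos(y),np.sin(y),0])
for s in(-1,1): print(proj("side",t+s*u*.044), proj("side",t+s*u*.065))
t=np.array([.5176,.0776,.1341])
for o in (.0125,.0335,-.0125): 
  q=(proj("side",t+[0,o,0])); print(o,q,(q-[265,165])*4)
f=viewer.capture("side")["frame"]
cv2.imwrite("pics/o5.png",cv2.resize(f[205:255,280:345],(780,600),interpolation=cv2.INTER_NEAREST))
```

```text
[453.67310806  92.33976978]
[448.26967877  86.90270913] [445.78238753  84.3999368 ]
[459.35288765  98.05490076] [462.16736136 100.88689196]
0.0125 [311.13501683 242.40239614] [184.54006734 309.60958458]
0.0335 [308.38294719 248.9615244 ] [173.53178876 335.8460976 ]
-0.0125 [314.28961695 234.88389937] [197.15846779 279.53559747]
```

View pics/o5.png

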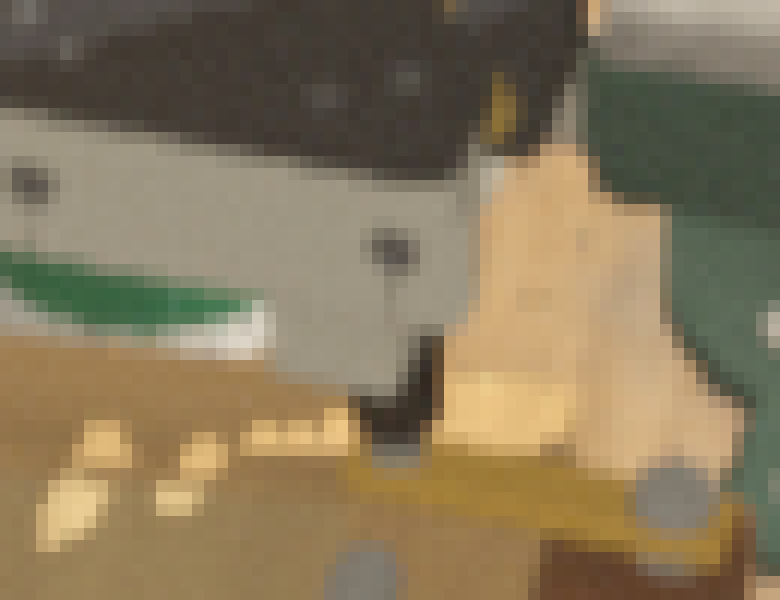

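The near fingertip appears about 11 px higher in the side view than the reported TCP puts it. The pads seem to have shut above the knob, so I'll lift and measure where the tips really are.

Call:
{"op": "apply_moves", "data": {"plan": [[150,[0,0,-0.8],0],[150,[0,0,-0.8],0],[255,[0,0,0],0],[255,[0,0,0],0],[255,[0,0,0],0],[255,[0,0,0],0]]}}

```text
time_s: 8.22
tcp_pos: [0.5174, 0.0775, 0.2134]
eef_rot: [179.9, -0.0, -92.1]
contact_force: [1.0, 0.3, -0.4]
gripper_width: 0.0022
```

Run:
```python
from h import *; from plant import viewer,get_state
import cv2
s=get_state(); t=s["tcp_pos"]; print(t,s["gripper_width"],s["contact_force"])
c=viewer.capture("side"); f=c["frame"]; u=proj("side",t); print(u)
for o in (.021,-.021): print(o,proj("side",t+[0,o,0]))
x0,y0=int(u[0])-40,int(u[1])-60
cv2.imwrite("pics/o6.png",cv2.resize(f[y0:y0+90,x0:x0+80],(533,600),interpolation=cv2.INTER_CUBIC)); print(x0,y0)
w=viewer.capture("wrist"); cv2.imwrite("pics/o6w.png",w["frame"])
for z in (0,.0188,.03,.066): print(z,wproj(w,s,t+[0,0,z]))
```

```text
[0.51742562 0.07752427 0.21340864] 0.002223770001297736 [ 0.97509537  0.33662938 -0.39582825]
[312.66831568 207.1143599 ]
0.021 [309.80687543 213.34927348]
-0.021 [315.42771742 201.10178236]
272 147
0 [314.48068775 285.79142504]
0.0188 [314.48075783 302.74925477]
0.03 [314.48080655 314.53700593]
0.066 [314.48101451 364.85889088]
```

View pics/o6.png

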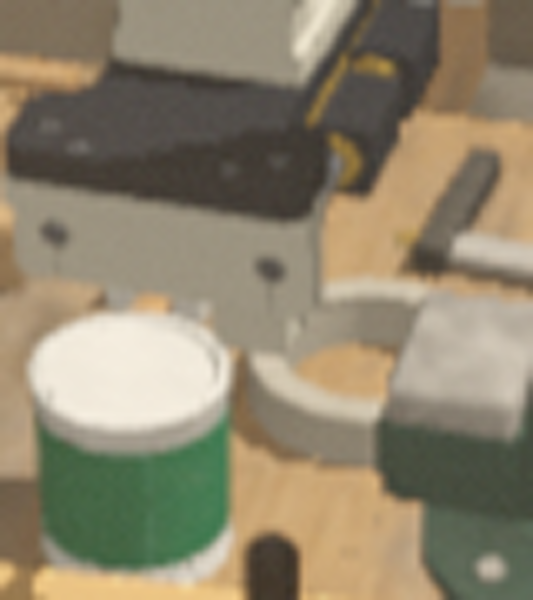

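View pics/o6w.png

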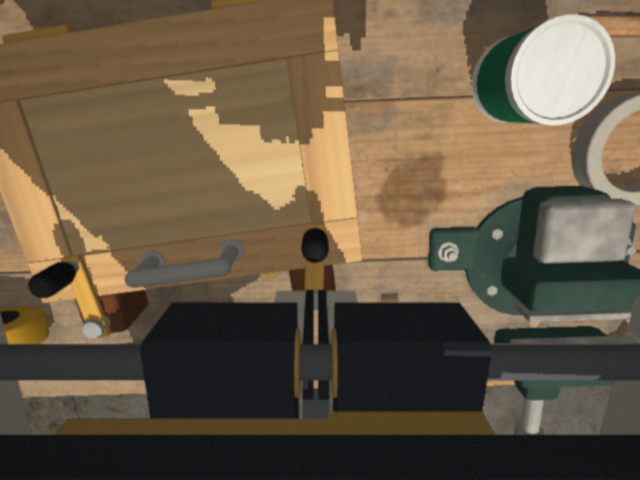

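Run:
```python
from h import *; from plant import viewer,get_state
from scipy.optimize import least_squares
p=pickle.load(open("box.pkl","rb")); w=d["wrist"]
obs=[((12,66),(.09,.125,.115)),((327,14),(.09,-.125,.115)),((352,238),(-.09,-.125,.115)),((204,243),(-.068,0,.149)),((124,296),piv(1,.128)),((312,270),piv(-1,.128))]
def f(x):
    st={"eef_rot":[180+x[3],x[4],-92.16+x[5]],"tcp_pos":np.array(x[:3])}
    return np.concatenate([wproj(w,st,b2w(p,np.array(X)))-u for u,X in obs])
x0=[.5175,.0754,.2716,0,0,0]; print(f(x0).reshape(-1,2).round(1).tolist())
s=least_squares(f,x0,loss="soft_l1"); print(s.x.round(4)); print(s.fun.reshape(-1,2).round(1).tolist())
g=lambda y:f([*y,0,0,0]); s=least_squares(g,x0[:3]); print(s.x)
```

```text
[[0.1, -3.4], [1.2, -2.7], [3.1, -1.5], [-2.1, 1.1], [2.9, -0.3], [2.1, 0.7]]
[ 0.5159  0.0764  0.2753  0.941  -0.9513  0.143 ]
[[0.1, -2.6], [-0.8, 0.9], [0.7, -1.5], [-2.9, 0.6], [1.0, 0.2], [0.3, 0.3]]
[0.51868683 0.07372299 0.27412111]
```

The TCP pose is right within a few mm. The fingers look much shorter when shut than they did at the start with the gripper open, so I'll compare by opening here.

Call:
{"op": "apply_moves", "data": {"plan": [[0,[0,0,-0.4],0],[0,[0,0,0],0],[0,[0,0,0],0],[0,[0,0,0],0]]}}

```text
time_s: 8.82
tcp_pos: [0.5174, 0.0776, 0.2336]
eef_rot: [179.9, -0.0, -92.1]
contact_force: [-0.3, 1.0, -0.3]
gripper_width: 0.0349
```

Run:
```python
from h import *; from plant import viewer,get_state
import cv2
s=get_state(); t=s["tcp_pos"]; print(t,s["gripper_width"],s["contact_force"])
c=viewer.capture("side"); f=c["frame"]; u=proj("side",t); print(u)
for o in (.044,.065,-.044,-.065): print(o,proj("side",t+[0,o,0]))
cv2.imwrite("pics/o7.png",cv2.resize(f[120:230,255:365],(600,600),interpolation=cv2.INTER_CUBIC))
c=viewer.capture("top"); f=c["frame"]; u=proj("top",t); print(u)
cv2.imwrite("pics/o7t.png",cv2.resize(f[150:290,240:400],(640,560),interpolation=cv2.INTER_CUBIC))
```

```text
[0.5174452  0.07761027 0.23358038] 0.034907719043647804 [-0.33806469  1.00525886 -0.33757092]
[312.6052113  198.51889733]
0.044 [306.38431401 211.72298352]
0.065 [303.23556925 218.40631154]
-0.044 [318.36338147 186.29696668]
-0.065 [320.96324055 180.77866896]
[331.57431963 236.83648733]
```

View pics/o7.png

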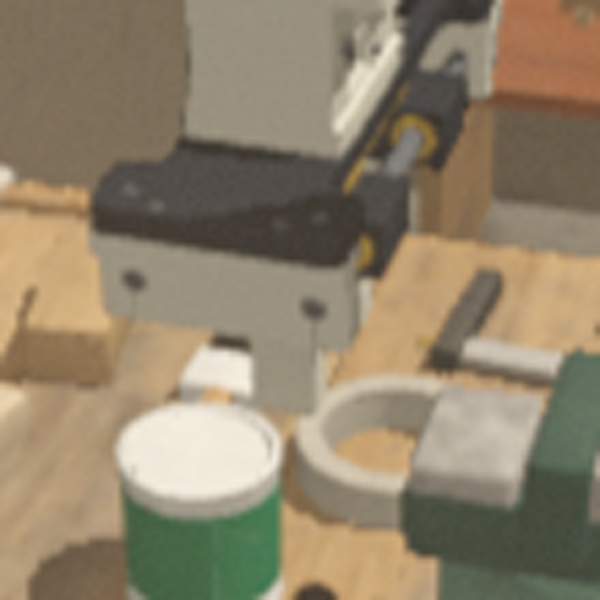

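Call:
{"op": "apply_moves", "data": {"plan": [[150,[0,0,0],0],[150,[0,0,0.4],0],[150,[0,0,0.6],0],[150,[0,0,0.6],0],[150,[0,0,0.5],0],[150,[0,0,0.2],0],[150,[0,0,0.2],0],[150,[0,0,0],0]]}}

```text
time_s: 9.93
tcp_pos: [0.5178, 0.0777, 0.1092]
eef_rot: [180.0, -0.0, -92.1]
contact_force: [0.1, 0.9, -0.2]
gripper_width: 0.0366
```

Call:
{"op": "apply_moves", "data": {"plan": [[200,[0,0,0],0],[230,[0,0,0],0],[255,[0,0,0],0],[255,[0,0,0],0]], "squeeze": 10}}

```text
time_s: 10.42
tcp_pos: [0.5182, 0.0779, 0.1098]
eef_rot: [-179.9, 0.0, -92.1]
contact_force: [0.6, -0.1, 2.8]
gripper_width: 0.0175
```

The right knob is gripped at 17.5 mm. Next I'll swing it along the arc, turning the tool with it.

Call:
{"op": "apply_moves", "data": {"plan": [[255,[0.105,0.0055,0],1],[255,[0.105,0.0055,0],1],[255,[0.105,0.0055,0],1],[255,[0.105,0.0055,0],1],[255,[0.105,0.0055,0],1],[255,[0.105,0.0055,0],1]]}}

```text
time_s: 11.18
tcp_pos: [0.507, 0.0486, 0.1096]
eef_rot: [180.0, 0.0, -128.3]
contact_force: [-2.4, 2.1, 4.4]
gripper_width: 0.0174
```

Call:
{"op": "apply_moves", "data": {"plan": [[255,[0.105,0.0055,0],1],[255,[0.105,0.0055,0],1],[255,[0.105,0.0055,0],1],[255,[0.105,0.0055,0],1],[255,[0.105,0.0055,0],1],[255,[0.105,0.0055,0],1],[255,[0.105,0.0055,0],1],[255,[0.05,0.0015,0],0.5],[255,[0,0,0],0]]}}

```text
time_s: 12.3
tcp_pos: [0.4735, 0.0298, 0.1096]
eef_rot: [180.0, 0.0, -173.1]
contact_force: [-2.5, 2.4, 3.9]
gripper_width: 0.0179
```

Run:
```python
from h import *; from plant import viewer,get_state
import cv2
p=pickle.load(open("box.pkl","rb"))
for q in (1.4,1.5,1.6): print(q,b2w(p,knob(-1,q,.11)).round(4))
tool(b2w(p,knob(-1,1.55,.11)),5.97-88.8-90)
f=viewer.capture("side")["frame"]
cv2.imwrite("pics/o8.png",cv2.resize(f[155:305,240:400],(640,600),interpolation=cv2.INTER_CUBIC))
```

```text
1.4 [0.4815 0.0312 0.11  ]
1.5 [0.4766 0.0301 0.11  ]
1.6 [0.4717 0.0295 0.11  ]
t 12.3 tcp [0.4735 0.0298 0.1096] rot [ 1.7999e+02  1.0000e-02 -1.7308e+02] F [-2.5  2.4  3.9] w 0.0179 q [ 27.4   6.5 -31.3  -0.  -52.2 -20.5]
units x,y,z: [-0.012 -0.003 -0.008] turn -0.042
```

View pics/o8.png

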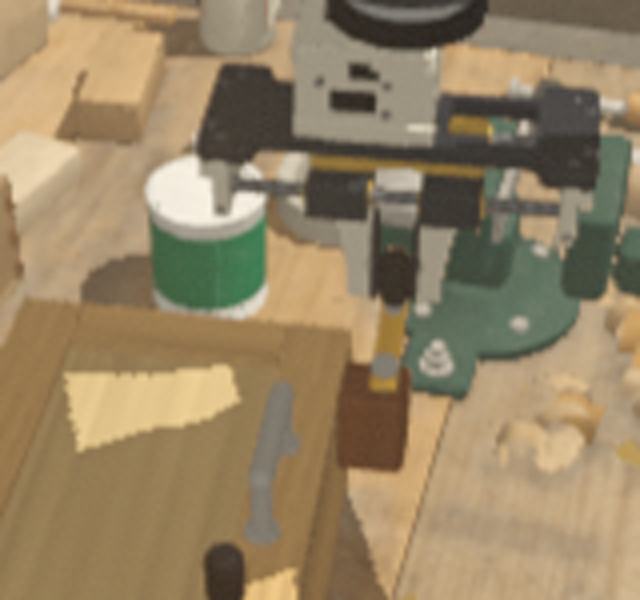

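The right catch now sits at about 1.55 rad, clear of the lid. I'll release it, lift, and go to the left knob.

Call:
{"op": "apply_moves", "data": {"plan": [[150,[0,0,0],0],[150,[0,0,0],0],[150,[0,0,-0.7],0],[150,[0,0,-0.9],0],[150,[-0.2,0.7,-0.4],0],[150,[-0.21,0.9,0],0],[150,[-0.21,0.95,0],0],[150,[-0.21,0.95,0],0],[150,[-0.21,0.9,0],1],[150,[0,0,0],1],[150,[0,0,0],1],[150,[0,0,0],1]]}}

```text
time_s: 13.85
tcp_pos: [0.499, 0.2545, 0.2087]
eef_rot: [-180.0, -0.0, 162.7]
contact_force: [-0.1, 0.5, 0.4]
gripper_width: 0.0362
```

Call:
{"op": "apply_moves", "data": {"plan": [[150,[0,0,0],1],[150,[0,0,0],1],[150,[0,0,0],1],[150,[0,0,0],1],[150,[0,0,0],1],[150,[0,0,0],1],[150,[0,0,0],1],[150,[0,0,0],1],[150,[0,0,0],1],[150,[0,0,0],1],[150,[0,0,0],0.7],[150,[0,0,0],0]]}}

```text
time_s: 15.35
tcp_pos: [0.499, 0.2542, 0.2089]
eef_rot: [-180.0, 0.0, 98.7]
contact_force: [0.8, -0.5, 1.2]
gripper_width: 0.0358
```

Run:
```python
from h import *; from plant import viewer,get_state
import cv2
tool([.4996,.2562,.109],99)
p=pickle.load(open("box.pkl","rb"))
st=get_state(); c=viewer.capture("wrist"); cv2.imwrite("pics/w9.png",c["frame"])
for n,X in (("kR",knob(-1,1.55,.161)),("kL",knob(1,p[3],.161)),("pR",piv(-1,.128)),("pL",piv(1,.128)),("grip",np.array([-.068,0,.149]))): print(n,wproj(c,st,b2w(p,X)).round(0))
```

```text
t 15.35 tcp [0.499  0.2542 0.2089] rot [-1.7997e+02  2.0000e-02  9.8710e+01] F [ 0.8 -0.5  1.2] w 0.0358 q [  47.     9.5  -13.4   -0.   -67.1 -128.3]
units x,y,z: [0.037 0.017 1.998] turn -0.048
kR [-65. 157.]
kL [320. 255.]
pR [ 58. 154.]
pL [319. 166.]
grip [182. 233.]
```

View pics/w9.png

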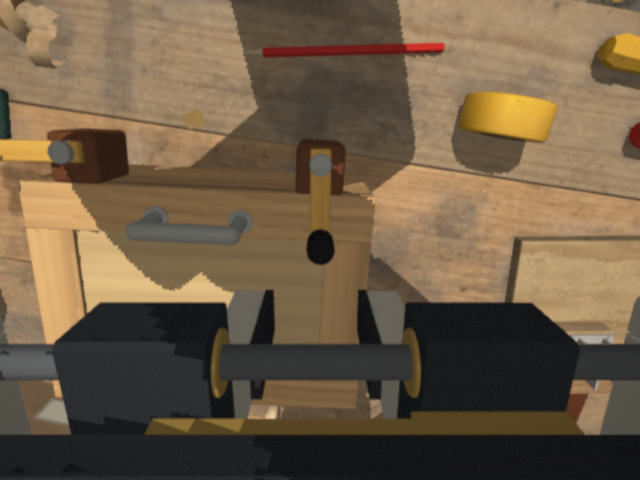

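The left knob (320,246) and its pivot (320,162) lie where predicted, and the right catch is visible swung out at (20,150). I'll descend and grip.

Call:
{"op": "apply_moves", "data": {"plan": [[150,[0.04,0.015,0.5],0],[150,[0,0,0.6],0],[150,[0,0,0.5],0],[150,[0,0,0.2],0],[150,[0,0,0.2],0],[150,[0,0,0],0],[200,[0,0,0],0],[230,[0,0,0],0],[255,[0,0,0],0],[255,[0,0,0],0]], "squeeze": 10}}

```text
time_s: 16.65
tcp_pos: [0.4998, 0.2568, 0.1098]
eef_rot: [179.9, -0.0, 98.7]
contact_force: [-0.2, 0.6, 3.1]
gripper_width: 0.0176
```

Call:
{"op": "apply_moves", "data": {"plan": [[255,[0.105,-0.0055,0],-1],[255,[0.105,-0.0055,0],-1],[255,[0.105,-0.0055,0],-1],[255,[0.105,-0.0055,0],-1],[255,[0.105,-0.0055,0],-1],[255,[0.105,-0.0055,0],-1],[255,[0.105,-0.0055,0],-1]]}}

```text
time_s: 17.52
tcp_pos: [0.4823, 0.2887, 0.1098]
eef_rot: [179.9, 0.0, 140.9]
contact_force: [2.3, 1.8, 1.0]
gripper_width: 0.0179
```

Call:
{"op": "apply_moves", "data": {"plan": [[255,[0.105,-0.0055,0],-1],[255,[0.105,-0.0055,0],-1],[255,[0.105,-0.0055,0],-1],[255,[0.105,-0.0055,0],-1],[255,[0.105,-0.0055,0],-1],[255,[0.105,-0.0055,0],-1],[255,[0.105,-0.0055,0],-1],[255,[0.05,-0.0015,0],-0.5],[255,[0,0,0],0]]}}

```text
time_s: 18.65
tcp_pos: [0.4452, 0.3005, 0.1099]
eef_rot: [179.8, 0.1, -174.3]
contact_force: [-1.1, 5.2, 1.0]
gripper_width: 0.0176
```

Run:
```python
from h import *
p=pickle.load(open("box.pkl","rb"))
for q in (1.4,1.5,1.6): print(q,b2w(p,knob(1,q,.11)).round(4))
tool(b2w(p,np.array([-.068,0,.22])),185.97)
```

```text
1.4 [0.4535 0.2983 0.11  ]
1.5 [0.4485 0.2984 0.11  ]
1.6 [0.4436 0.298  0.11  ]
t 18.65 tcp [0.4452 0.3005 0.1099] rot [ 1.7984e+02  9.0000e-02 -1.7427e+02] F [-1.1  5.2  1. ] w 0.0176 q [ 54.9  12.2 -24.1  -0.  -53.6 -49.2]
units x,y,z: [-0.882 -2.743 -2.202] turn -0.04
```

Call:
{"op": "apply_moves", "data": {"plan": [[150,[0,0,0],0],[150,[0,0,0],0],[150,[0,0,-0.7],0],[110,[0,0,-0.9],0],[110,[-0.2,-0.6,-0.5],0],[110,[-0.3,-0.9,-0.1],0],[110,[-0.3,-0.9,0],0],[110,[-0.08,-0.34,0],0],[110,[0,0,0],0]]}}

```text
time_s: 19.77
tcp_pos: [0.5024, 0.1657, 0.219]
eef_rot: [-180.0, -0.0, -174.5]
contact_force: [0.1, -0.5, -0.0]
gripper_width: 0.0498
```

Run:
```python
from h import *; from plant import viewer,get_state
import cv2
p=pickle.load(open("box.pkl","rb"))
tool(b2w(p,np.array([-.068,0,.105])),185.97)
st=get_state(); c=viewer.capture("wrist"); cv2.imwrite("pics/w10.png",c["frame"])
for n,X in (("kR",knob(-1,1.55,.161)),("kL",knob(1,1.57,.161)),("pR",piv(-1,.128)),("pL",piv(1,.128)),("grip",np.array([-.068,0,.149])),("end",np.array([-.068,.036,.149])),("end",np.array([-.068,-.036,.149]))): print(n,wproj(c,st,b2w(p,X)).round(0))
```

```text
t 19.775 tcp [0.5024 0.1657 0.219 ] rot [-1.7998e+02 -3.0000e-02 -1.7445e+02] F [ 0.1 -0.5 -0. ] w 0.0498 q [ 39.5   6.1 -16.1  -0.  -67.8 -34. ]
units x,y,z: [-0.014  0.054  2.28 ] turn -0.071
kR [392.  16.]
kL [376. 425.]
pR [381. 114.]
pL [372. 341.]
grip [315. 247.]
end [315. 296.]
end [314. 194.]
```

View pics/w10.png

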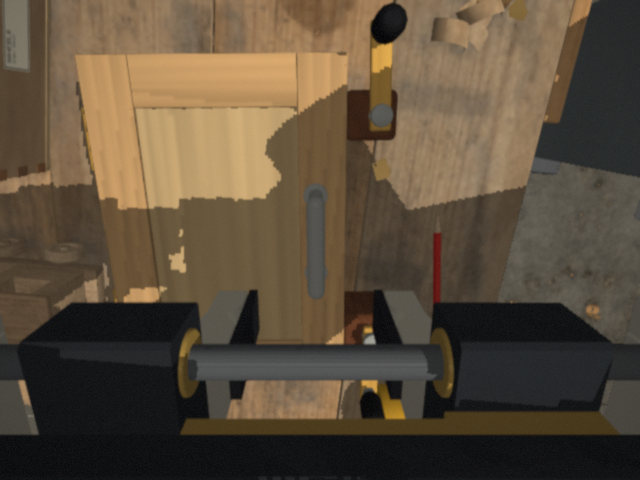

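The bar is centred between the jaws (column 315, rows 190–295). The right catch is swung out, with its knob at (390,22), and so is the left, near (370,405). I'll descend and grip the handle.

Call:
{"op": "apply_moves", "data": {"plan": [[110,[-0.015,0.055,0.6],0],[110,[0,0,0.6],0],[110,[0,0,0.5],0],[110,[0,0,0.3],0],[110,[0,0,0.15],0],[110,[0,0,0.1],0],[110,[0,0,0],0]]}}

```text
time_s: 20.7
tcp_pos: [0.503, 0.1699, 0.107]
eef_rot: [180.0, 0.0, -174.3]
contact_force: [-0.1, -1.0, 1.2]
gripper_width: 0.0499
```

Call:
{"op": "apply_moves", "data": {"plan": [[180,[0,0,0],0],[215,[0,0,0],0],[235,[0,0,0],0],[255,[0,0,0],0],[255,[0,0,0],0]], "squeeze": 50}}

```text
time_s: 21.32
tcp_pos: [0.502, 0.1695, 0.1067]
eef_rot: [-180.0, -0.1, -174.3]
contact_force: [-3.8, 1.1, 3.2]
gripper_width: 0.0106
```

Run:
```python
from h import *; from plant import viewer,get_state
import cv2
p=pickle.load(open("box.pkl","rb"))
tool(b2w(p,np.array([-.068,0,.105])),185.97)
f=viewer.capture("side")["frame"]
cv2.imwrite("pics/o11.png",cv2.resize(f[195:345,215:375],(640,600),interpolation=cv2.INTER_CUBIC))
```

```text
t 21.325 tcp [0.502  0.1695 0.1067] rot [-1.7999e+02 -8.0000e-02 -1.7434e+02] F [-3.8  1.1  3.2] w 0.0106 q [ 39.9  11.8 -25.   -0.  -53.2 -34.2]
units x,y,z: [-0.015 -0.022  0.035] turn -0.051
```

View pics/o11.png

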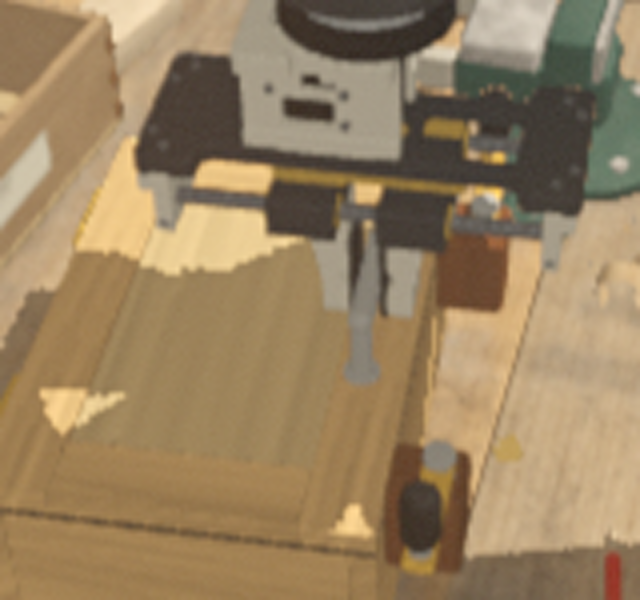

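Width is 10.6 mm on a 12 mm bar, so the grip may be shallow given how high the tips sit. I'll regrip 8 mm lower.

Call:
{"op": "apply_moves", "data": {"plan": [[190,[0,0,0],0],[190,[0,0,0],0],[190,[-0.01,-0.02,0.1],0],[190,[0,0,0.08],0],[190,[0,0,0],0],[235,[0,0,0],0],[255,[0,0,0],0],[255,[0,0,0],0],[255,[0,0,0],0]], "squeeze": 55}}

```text
time_s: 22.5
tcp_pos: [0.502, 0.1685, 0.0976]
eef_rot: [-180.0, -0.1, -174.3]
contact_force: [-5.9, 2.0, 2.9]
gripper_width: 0.0105
```

Call:
{"op": "apply_moves", "data": {"plan": [[255,[-0.015,0,-0.05],0],[255,[-0.017,0,-0.054],0],[255,[-0.018,0,-0.054],0],[255,[-0.019,0,-0.052],0],[255,[-0.02,0,-0.05],0],[255,[-0.02,0,-0.05],0]]}}

```text
time_s: 23.25
tcp_pos: [0.5072, 0.169, 0.1132]
eef_rot: [-180.0, -0.2, -174.3]
contact_force: [-7.4, 3.3, -3.7]
gripper_width: 0.0107
```

Call:
{"op": "apply_moves", "data": {"plan": [[255,[-0.02,0,-0.05],0],[255,[-0.021,0,-0.05],0],[255,[-0.022,0,-0.05],0],[255,[-0.023,0,-0.049],0],[255,[0,0,0],0],[255,[0,0,0],0]]}}

```text
time_s: 24.0
tcp_pos: [0.5115, 0.1694, 0.1232]
eef_rot: [-180.0, -0.2, -174.3]
contact_force: [-8.2, 3.0, -1.8]
gripper_width: 0.0103
```

Run:
```python
from h import *; from plant import viewer,get_state
import cv2
tool([.502,.1685,.0976],185.97)
f=viewer.capture("side")["frame"]; cv2.imwrite("pics/side12.png",f)
cv2.imwrite("pics/o12.png",cv2.resize(f[195:365,200:380],(635,600),interpolation=cv2.INTER_CUBIC))
p=pickle.load(open("box.pkl","rb"))
def lid(th,X): # X rel hinge (x,y,z)
    return b2w(p,np.array([.09+X[0]*np.cos(th)+X[2]*np.sin(th),X[1],.103-X[0]*np.sin(th)+X[2]*np.cos(th)]))
for th in (0,.1,.167,.235):
    print(th,[((proj("side",lid(th,X))-[200,195])*3.529).round(0) for X in ((-.18,.125,0),(-.18,.125,.012),(-.158,.036,.046))])
```

```text
t 24.0 tcp [0.5115 0.1694 0.1232] rot [-1.7998e+02 -1.6000e-01 -1.7434e+02] F [-8.2  3.  -1.8] w 0.0103 q [ 39.1  11.7 -22.6  -0.1 -55.8 -33.4]
units x,y,z: [0.191 0.    0.512] turn -0.051
0 [array([383., 489.]), array([383., 473.]), array([369., 290.])]
0.1 [array([381., 465.]), array([378., 449.]), array([358., 267.])]
0.167 [array([377., 449.]), array([373., 432.]), array([349., 251.])]
0.235 [array([372., 432.]), array([366., 415.]), array([338., 236.])]
```

View pics/o12.png

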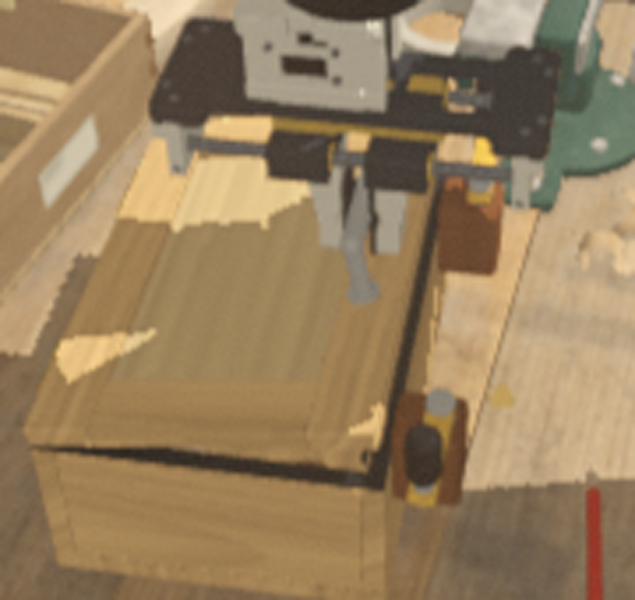

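The lid is open and the fingers still hold the bar, whose end is at (358,295). I'll measure the gap more closely and check the catches.

Run:
```python
from h import *; from plant import viewer,get_state
import cv2
f=cv2.imread("pics/side12.png")
x0,y0,k=280,300,16
z=cv2.resize(f[y0:y0+36,x0:x0+44],None,fx=k,fy=k,interpolation=cv2.INTER_CUBIC)
p=pickle.load(open("box.pkl","rb"))
def lid(th,X): return b2w(p,np.array([.09+X[0]*np.cos(th)+X[2]*np.sin(th),X[1],.103-X[0]*np.sin(th)+X[2]*np.cos(th)]))
for th,col in ((.1,(255,0,0)),(.167,(0,255,0)),(.235,(0,0,255))):
    for zz in (0,.012):
        a,b,c=[((proj("side",lid(th,X))-[x0,y0]+.5)*k).astype(int).tolist() for X in ((-.18,.125,zz),(-.09,.125,zz),(-.18,.05,zz))]
        cv2.line(z,a,b,col,1); cv2.line(z,a,c,col,1)
cv2.imwrite("pics/o13.png",z)
w=viewer.capture("top"); cv2.imwrite("pics/o13t.png",cv2.resize(w["frame"][180:320,180:440],(780,420),interpolation=cv2.INTER_CUBIC))
```

```text
(no output)
```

View pics/o13.png

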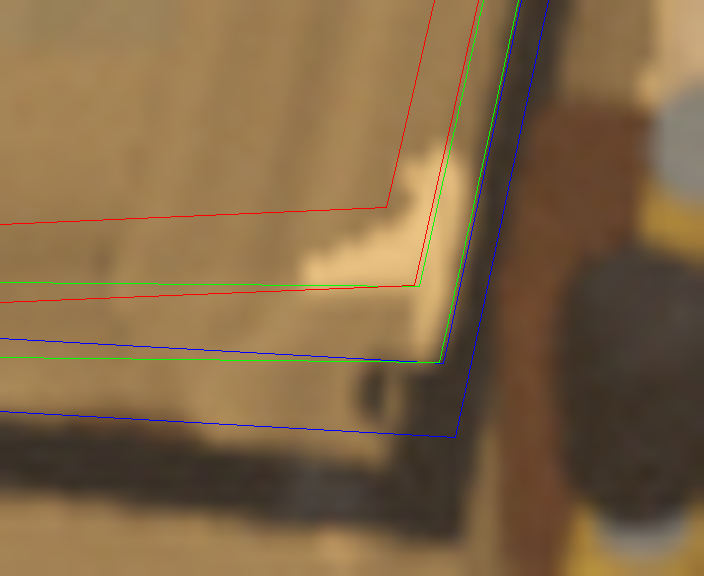

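View pics/o13t.png

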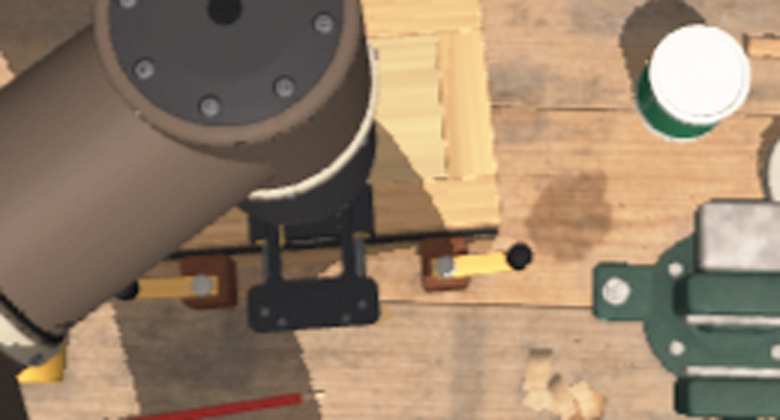

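```bash
cat >> h.py <<'E'
P=pickle.load(open("box.pkl","rb"))
def lid(th,X): return b2w(P,np.array([.09+X[0]*np.cos(th)+X[2]*np.sin(th),X[1],.103-X[0]*np.sin(th)+X[2]*np.cos(th)]))
E
python3 - <<'E'
from h import *
import cv2
f=cv2.imread("pics/side12.png"); c=d["side"]; print("cam",-c["R"].T@c["t"])
x0,y0,k=203,225,5
base=cv2.resize(f[y0:y0+115,x0:x0+150],None,fx=k,fy=k,interpolation=cv2.INTER_CUBIC)
for i,th in enumerate((.08,.167)):
    z=base.copy()
    q=lambda X:((proj("side",lid(th,X))-[x0,y0]+.5)*k).astype(int).tolist()
    for zz in (0,.012):
        pts=[q(X) for X in ((0,.125,zz),(-.18,.125,zz),(-.18,-.125,zz))]
        cv2.polylines(z,[np.array(pts)],False,(0,255,0),1)
    cv2.polylines(z,[np.array([q((-.158,.036,.012)),q((-.158,.036,.046)),q((-.158,-.036,.046)),q((-.158,-.036,.012))])],False,(0,0,255),1)
    cv2.imwrite(f"pics/o14_{i}.png",z)
E
```

```text
cam [0.33472708 0.75045962 0.71309345]
```

View pics/o14_0.png

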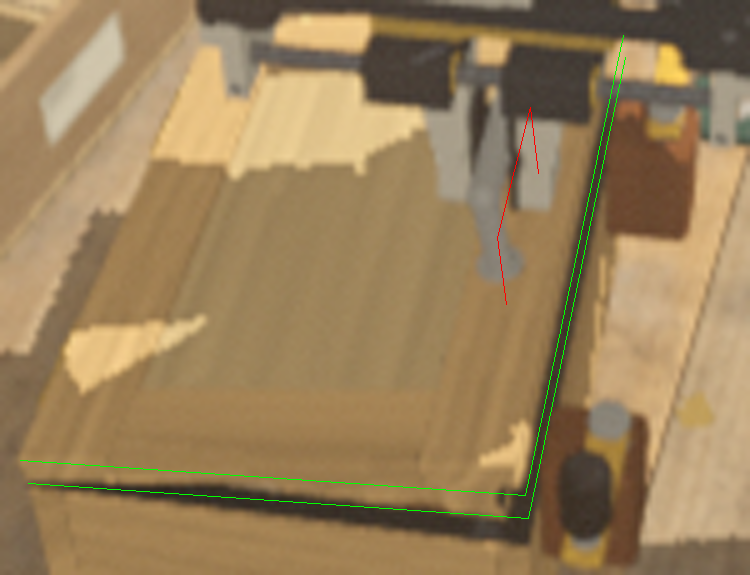

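View pics/o14_1.png

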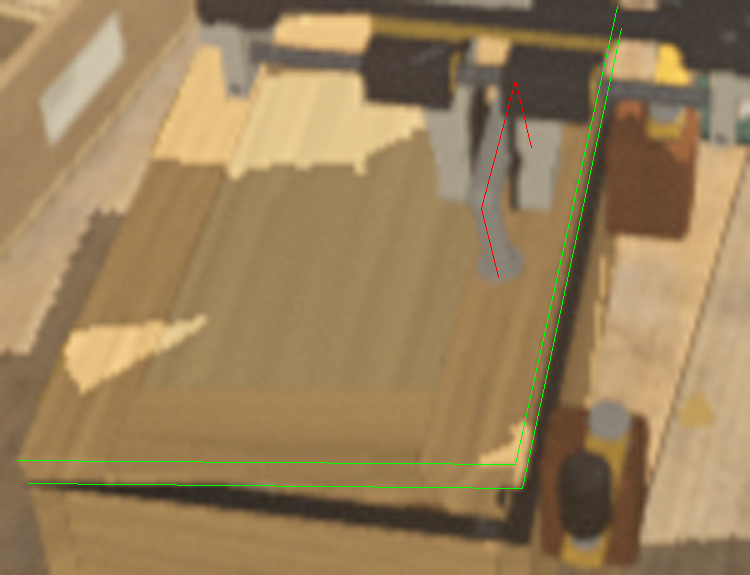

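At 0.167 rad the overlay matches the handle foot and bend and the lid's front edge. The 0.08 overlay does not, because the bead under the lid misled my eye earlier. I'll hold briefly, check that nothing drifts, and compare the bystanders.

Call:
{"op": "apply_moves", "data": {"plan": [[255,[0,0,0],0],[255,[0,0,0],0],[255,[0,0,0],0],[255,[0,0,0],0],[255,[0,0,0],0],[255,[0,0,0],0]]}}

```text
time_s: 24.85
tcp_pos: [0.5115, 0.1694, 0.1232]
eef_rot: [-180.0, -0.2, -174.3]
contact_force: [-7.8, 3.8, -1.8]
gripper_width: 0.0104
```

Run:
```python
from h import *; from plant import viewer,get_state
import cv2
s=get_state(); print(s["time_s"],s["tcp_pos"],s["contact_force"],s["gripper_width"],s["qd"].round(2))
f=viewer.capture("side")["frame"]; g=cv2.imread("pics/side12.png"); print("side drift",cv2.absdiff(f,g)[215:345,205:365].mean(), cv2.absdiff(f,g).max())
f0=cv2.imread("pics/top0.png"); t=viewer.capture("top")["frame"]
o=np.vstack([f0[170:340,150:520],t[170:340,150:520]]); cv2.imwrite("pics/cmp.png",cv2.resize(o,(640,588)))
```

```text
24.85 [0.51146835 0.16944232 0.1231759 ] [-7.83648312  3.78497655 -1.78579628] 0.01041970759508139 [-0.02  0.03  0.06  0.01 -0.01  0.03]
side drift 1.2338461538461538 41
```

View pics/cmp.png

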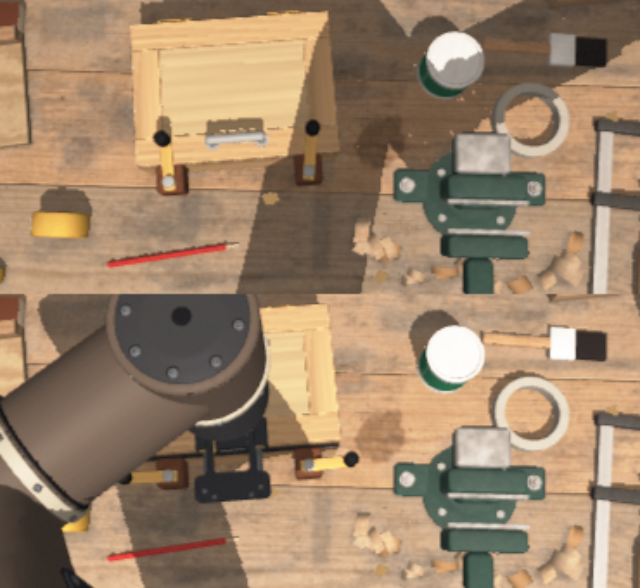

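The tin, brush, tape and pencil are where they were, both catches point outward, and the arm and lid are still. I'm handing the job in.

```bash
python3 -c "
from plant import close_job
print(close_job())"
```

```text
the job is handed in; nothing more can be done
None
```

I swung both catches out, to about 1.55 rad on the right and 1.57 rad on the left. I then pulled the lid by its handle until the seal let go, and handed in at about 25 s while still holding it with a 55 N grip.

**Last checks:**
- **Lid:** a drawn outline at 0.167 rad (about 30 mm at the front) matched the lid and handle in the side view. The tool did not move over the last 0.85 s.
- **Handle:** the fingers closed to 10.4 mm on the 12 mm bar, which fits a firm hold.
- **Bystanders:** the tin, brush, masking tape and pencil had not visibly moved. The tape measure was mostly hidden by the arm in that last picture, but nothing went near it.

**What went wrong or disagreed:**
- **First try on the right knob:** the fingers shut over its top, pressing it with about 9 N. In the pictures the real fingertips sit roughly 25–35 mm above the reported tool point, so I gripped the knobs and handle lower from then on.
- **Lid angle by eye:** my first reading was 0.07–0.08 rad. I think I mistook the rubber bead under the lid for its lower edge, and the outline at 0.08 did not fit.
- **Sideways force:** a steady force of about 8 N remained on the gripper while it held the handle.

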